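Turn the filter wheel to red

TASK

With the fingertips, push the spokes of the upright filter wheel round, changing from spoke to spoke as needed and without flicking it, until the spoke with the red filter points straight up, in front of the lamp, and leave the wheel at rest there. Push only gently: the heavy stand must not be lifted, tipped or shoved along, and the bottle, vial, lens and dish beside it are to be left where they stand.

Things in the scene. Friction and masses are not known exactly. Their poses are not given: they have to be found in the camera images.
- stand: Heavy loose lamp stand carrying the upright filter wheel, 3.5 kg; steel base 180 x 160 x 20 mm. Origin on the underside, straight below the wheel's centre; x points from wheel to lamp (away from the robot, yaw -0.05 to 0.5 rad), y left, z up. Base: x -60 to +120 mm, y -80 to +80. Behind the wheel a bearing column 34 mm wide, x +24 to +48 mm, top 168 mm above the counter.
- lamp (a point): Centre of the front face of the black lamp tube (34 mm diameter, 37 over its cooling rings, 55 mm long, along the stand's x, on a 14 mm post behind the wheel), 60 mm behind the wheel's plane and 235 mm above the counter, straight above the hub's line. Axes as the stand's.
- hub (a point): Centre of the filter wheel, 150 mm above the counter; axes as the stand's, axle along x, wheel in the y-z plane. Hub 38 mm in diameter; five spokes 72 degrees apart, no rim. Each is a bar 10 mm wide, 8 mm thick, ending in a black round cell 32 mm in diameter, 12 mm thick, centred 85 mm from the hub (tip radius 101 mm). Spokes and cells may be pushed.
- red_filter (a point): Centre of the red filter, 85 mm from the hub; z points outward along its spoke, x along the axle. With this spoke straight up it is 235 mm above the counter, centred in front of the lamp. Clockwise from it as seen from the robot follow blue, green, yellow, white.
- filter_wheel (a joint): Wheel angle in rad: 0 (or any whole turn) with red straight up; grows clockwise as seen from the robot (red going from the top to the robot's right). Starts from 1.4 to 4.9. No stops or detents; a friction torque of about 0.1 N m (a push of 1 to 2 N) keeps it where it is left. Turn it either way. A finger dragged straight sideways along a spoke leaning over 30 degrees may jam: follow its arc.
- oil_bottle: Bystander: small dropper bottle with a black cap, 30 mm diameter, 76 mm tall, to the left of the stand. Origin under its centre.
- vial: Bystander: glass vial with a white cap, 17 mm diameter, 54 mm tall, left of the stand. Origin under its centre.
- lens: Bystander: lens in a black ring on a short post, 27 x 32 x 62 mm, right of the stand. Origin under its centre.
- petri: Bystander: clear petri dish with lid, 59 mm diameter, 14 mm tall, right of the stand. Origin under its centre.

How it is judged:
By the outcome, as a careful person would: the job done as asked, in the order asked, and still so for the second after the job is handed in, with the robot touching nothing.
It also fails if it takes over 54 s, if anything falls off the work surface, if the arm or the gripper's body presses on something with over 40 N, if the wrist force passes 120 N, or if a joint passes its speed limit or range.

ROBOT

A 7-joint arm with a two-finger parallel gripper is mounted at the origin on a cart in front of the work surface, level with it; the furniture and walls round the work are solid. World frame = base frame: x ahead of the robot, y to its left, z up, the work surface at z = 0. Lengths are in mm, angles in rad, forces in N, time in s.
With the tool pointing down it reaches from about 400 to 850 mm from the base axis. Payload 4.4 kg.
Tool frame: the origin (TCP) lies where the fingers leave the gripper's body, on its centre line; the fingertips stand 97 mm ahead of it and the grasp point (between the pads) lies 78 mm ahead of it; z points along the fingers, y is the line along which they close (so a half turn about z gives the same grasp; the last joint's range is limited). The gripper opens to 94 mm and grips with 3 to 60 N. Pads are 16 mm wide; open, the fingers measure 119 mm over their backs; the gripper's body (75 mm by 177 mm) begins 78 mm behind the grasp point.
Start: joints at [-1.406, 0.628, 0.038, 1.517, -0.027, 0.996, -0.02], TCP at [148.668, 632.783, 302.678] pointing down, gripper open.
Joint ranges: [-3.06, 3.06], [-0.37, 2.12], [-1.25, 1.32], [0.18, 2.47], [-1.1, 4.24], [0.23, 1.98], [-2.94, 2.94]. Speed limits (rad/s): [2.57, 2.57, 3.14, 3.14, 3.14, 3.14, 3.14].

INTERFACE

Orientations are given as a unit quaternion [w, x, y, z].
In Python, from rig import telemetry, camera, r, finder gives the robot as it stands.
- The arm moves only by the tool carry_out, never from a script. Its argument "rows" is one flat list of numbers, 4 for each row, row after row: the shift along the tool's x, y, z in m, then the turn about the tool's z in rad. A call has 1 to 12 rows; each row shifts and turns the commanded pose from where the row before left it, along the tool's axes as they then stand; what a row does not reach is not made up. A row lasts 1/8 s, in which the tool goes at most 62.5 mm and 10.7 degrees, less where a joint would pass 70% of its speed; a pose out of reach is approached as far as the arm can. A call is refused whole if a number of a shift passes 0.0625 or a number of a turn 0.188, either way. A call with a gripper value outside its range is refused whole. "hand" is the finger opening in m, from 0 to 0.094, set as the call begins (left out, the last holds). The fingers move at their own pace and stop on an object; the grip force is fixed at half the most. Time passes only in rows, so rows that do not move let the fingers close. It gives the time, the measured TCP pose, the force, the opening and the grip force at its end, in the units of the state.
- telemetry.sense(): the state, without advancing time (a new reading comes with each control period).
- camera(name): name is "scene" or "top" or "wrist"; returns a dict with "color" (400x640x3 uint8, red, green, blue), "z_map" (400x640 float32, mm along the optical axis (not along the pixel's ray), 0 where there is no reading), "K" (3x3 intrinsics, pixels), "R" (3x3) and "t" (3): a world point X has camera coordinates R X + t; the wrist camera has in their place "T_tool_cam" (4x4, takes a point from camera to tool coordinates, whose origin is the TCP and whose axes are the flange's). Camera axes: x right, y down, z forward; pixel columns grow to the right and rows downward; lengths in mm; the calibration is good to about 2 mm. The wrist camera is an equidistant fisheye: a pixel r from the principal point sees the ray r / f radians off the axis. A picture is of the moment at which its call begins: read the wrist's pose just before it.
- r.close_job(): hands the job in; it is judged then, once.
Trained networks look in the newest picture that a camera, given by its name, has taken for a name from the list of things; names that differ only in an ending like _2 or _b are one class to them, and where a whole thing is asked for, a point or a joint stands for the part that bears it (a point fixed in the world has none). Each returns a list of dicts, best first, with "score" (0 to 1); they miss things now and then, are a little off and sometimes report something else, mostly with a low value. They report only what shows in the picture. A call takes as long as a camera call.
- finder.look_for(camera, name): "location" ([x, y, z] in mm, in world coordinates, good to about 4 mm: the middle of the surface that is visible of it).
- finder.outline_of(camera, name): "mask" (400x640 bool, what is visible of it).
- finder.spot_point(camera, name): "location" ([x, y, z] in mm, in world coordinates, good to about 4 mm: a listed point, or the origin of a listed thing).
The state is a dict: "time_s": time; "joints": joint angles; "dq": joint speeds; "joint_efforts": joint torques, N m; "tcp_pos": TCP position; "eef_rot": TCP orientation; "contact_force": force on the tool from outside, world axes, zero at the start; "moment": the same for the moment, N m; "opening": finger opening in mm; "gripper_force": force on a finger pad.
Only numpy, scipy, OpenCV 4.12 (cv2) and the standard library are available. Lean on these libraries where they do the work, as an engineer would, in place of code of your own. Each camera call takes 0.05 s, during which the arm holds its last target. There are 200 camera calls.

## Working session

There is one attempt and no reset: what is moved stays moved. The work goes in short steps, Python scripts to look and compute and a tool call to move; the robot and the scene stay as the last step left them, time stands still between calls to the robot, and variables do not carry over. Pictures are saved under pics/ and viewed, at most 10 in all, crops included, and the job is handed in when it is done.

Besides the shell and the picture viewer there is one more tool, called after "Call:" by a JSON object that holds its "api" and its "payload". carry_out: Moves the arm, as the interface text tells. Its arguments: {"type":"object","properties":{"rows":{"type":"array"},"hand":{"type":"number"}},"required":["rows"]}

```bash
mkdir -p pics
python3 - <<'E'
from rig import telemetry, camera, r, finder
import cv2,numpy as np
s=telemetry.sense(); print(s['time_s'],s['tcp_pos'],s['eef_rot'],s['opening'])
for c in ['scene','top']:
    im=camera(c); cv2.imwrite(f'pics/{c}0.png',im['color'][:,:,::-1])
    print(c,im['K'].tolist(),im['R'].round(3).tolist(),im['t'].round(1).tolist())
    for n in ['stand','lamp','hub','red_filter','oil_bottle','vial','lens','petri']:
        print(n,[(np.round(d['location'],0).tolist(),round(d['score'],2)) for d in finder.spot_point(c,n)[:2]])
E
```

```text
0.0 [148.55908332 632.30477594 301.78955684] [-9.13636451e-05  1.15139559e-01  9.93348905e-01 -9.09517332e-04] 94.14217374116994
scene [[473.9750651361602, 0.0, 320.7956935656852], [0.0, 473.9750651361602, 199.6959490836279], [0.0, 0.0, 1.0]] [[0.7, -0.714, 0.012], [-0.376, -0.383, -0.844], [0.607, 0.587, -0.536]] [-399.1, 350.8, 800.1]
stand [([509.0, -119.0, 1.0], 0.6)]
lamp [([563.0, -89.0, 237.0], 0.86)]
hub [([512.0, -117.0, 149.0], 0.76), ([502.0, -101.0, 68.0], 0.56)]
red_filter [([499.0, -100.0, 66.0], 0.77)]
oil_bottle [([439.0, 3.0, 5.0], 0.85)]
vial [([507.0, 21.0, 2.0], 0.47)]
lens [([558.0, -253.0, 0.0], 0.83), ([508.0, -120.0, 2.0], 0.59)]
petri [([638.0, -191.0, 1.0], 0.68)]
top [[364.0629568346145, 0.0, 316.15609762243633], [0.0, 364.0629568346145, 196.76477107516706], [0.0, 0.0, 1.0]] [[0.103, -0.995, 0.002], [-0.975, -0.102, -0.197], [0.196, 0.019, -0.98]] [-27.8, 605.7, 946.8]
stand [([508.0, -111.0, 2.0], 0.78)]
lamp [([560.0, -88.0, 235.0], 0.96)]
hub [([508.0, -117.0, 146.0], 0.88), ([502.0, -102.0, 63.0], 0.21)]
red_filter [([501.0, -103.0, 65.0], 0.86), ([506.0, -114.0, 3.0], 0.73)]
oil_bottle [([442.0, -1.0, -3.0], 0.49)]
vial [([506.0, 20.0, -1.0], 0.47)]
lens [([559.0, -252.0, -5.0], 0.64)]
petri [([636.0, -192.0, 0.0], 0.64), ([505.0, 21.0, 3.0], 0.43)]
```

View pics/scene0.png

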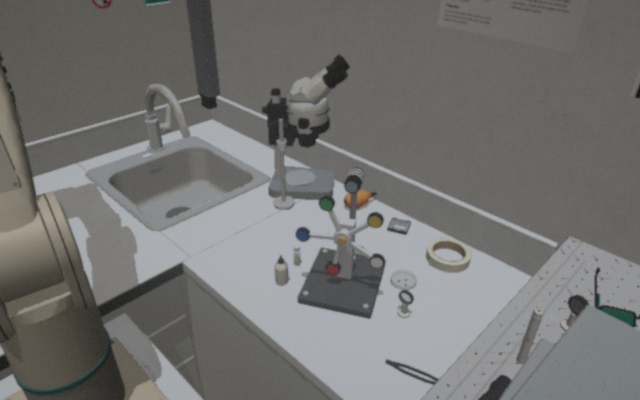

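View pics/top0.png

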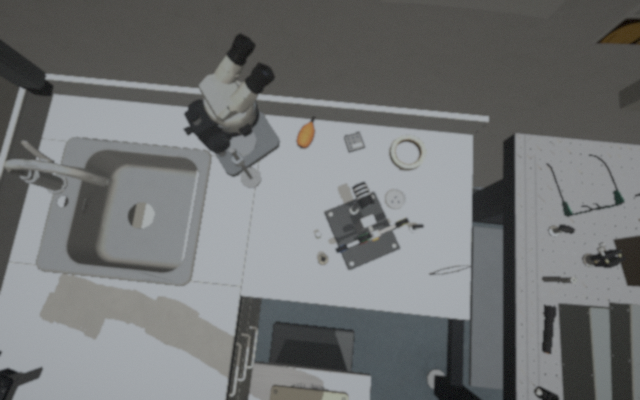

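The wheel sits around pixel (345,240) in the scene view. Red is at the bottom (333,268), blue at the left (302,234), green at the upper left (326,203), yellow at the upper right and white at the lower right. That puts the hub at about (509,-117), yaw about 0.5 and wheel angle about 3.35. The plan is three clockwise pushes (green, blue, red) with the closed fingers pointing down, on the left side of the top cell.

```bash
cat > h.py <<'E'
import numpy as np
from scipy.spatial.transform import Rotation as R
from rig import telemetry, camera, r, finder
YAW=0.495; HUB=np.array([509.5,-117,150.]); EX=np.array([np.cos(YAW),np.sin(YAW),0]); EY=np.array([-EX[1],EX[0],0])
def tool(): 
    s=telemetry.sense(); w,x,y,z=s['eef_rot']; return s,s['tcp_pos'],R.from_quat([x,y,z,w]).as_matrix()
def rows(wps,p,M,yaws):  # waypoints [(xyz,n)], tool-z turn per row list
    k=0
    for q,n in wps:
        d=(np.array(q)-p)/n; p=np.array(q,float)
        for i in range(n):
            a=yaws[k]; v=M.T@d/1000; print(', '.join(f'{u:.3f}' for u in [*v,a]),end=',  ')
            M=M@R.from_euler('z',a).as_matrix(); k+=1
        print()
    return p,M
def P(left,z,x=0): return HUB*[1,1,0]+left*EY+x*EX+[0,0,z]  # TCP target
E
python3 - <<'E'
from h import *
s,p,M=tool()
want=YAW; cur=np.arctan2(M[1,0],M[0,0]); tot=-(want-cur)%(2*np.pi); print(tot)
ys=[tot/16]*16+[0]*8
p,M=rows([((300,480,400),5),((430,250,400),6),(P(78,400),5)],p,M,ys); print(p,M.round(2))
E
```

```text
2.4157678088400387
-0.036, -0.023, -0.019, 0.151,  -0.039, -0.017, -0.019, 0.151,  -0.042, -0.011, -0.019, 0.151,  -0.043, -0.005, -0.019, 0.151,  -0.043, 0.002, -0.019, 0.151,  
-0.044, -0.003, -0.000, 0.151,  -0.044, 0.004, -0.000, 0.151,  -0.043, 0.010, -0.000, 0.151,  -0.041, 0.016, -0.000, 0.151,  -0.038, 0.022, -0.000, 0.151,  -0.034, 0.028, -0.000, 0.151,  
-0.054, 0.027, -0.000, 0.151,  -0.049, 0.035, -0.000, 0.151,  -0.044, 0.042, -0.000, 0.151,  -0.037, 0.048, -0.000, 0.151,  -0.029, 0.053, -0.000, 0.151,  
[472.4475312  -48.36244063 400.        ] [[ 0.88  0.48 -0.  ]
 [ 0.48 -0.88  0.  ]
 [-0.   -0.   -1.  ]]
```

Call:
{"api": "carry_out", "payload": {"rows": [-0.036,-0.023,-0.019,0.151,-0.039,-0.017,-0.019,0.151,-0.042,-0.011,-0.019,0.151,-0.043,-0.005,-0.019,0.151,-0.043,0.002,-0.019,0.151,-0.044,-0.003,0,0.151,-0.044,0.004,0,0.151,-0.043,0.01,0,0.151,-0.041,0.016,0,0.151,-0.038,0.022,0,0.151,-0.034,0.028,0,0.151], "hand": 0}}

```text
time_s: 2.28
tcp_pos: [429.8, 248.0, 398.0]
eef_rot: [-0.0, 0.812, 0.583, 0.0]
contact_force: [-0.2, -0.4, 0.6]
opening: 0.6
gripper_force: 0.0
```

Run:
```python
from h import *
s,p,M=tool(); print(s['time_s'],p.round(1),s['opening'],np.array(s['joints']).round(2))
want=YAW; cur=np.arctan2(M[1,0],M[0,0]); tot=-(want-cur); tot=(tot+np.pi)%(2*np.pi)-np.pi; print(tot)
rows([(P(78,400),6)],p,M,[tot/6]*6)
```

```text
2.275 [429.8 248.  398. ] 0.590241299470635 [-0.99  0.34  0.56  1.81 -0.21  1.05 -0.68]
0.7501353651593159
-0.045, 0.023, -0.000, 0.125,  -0.041, 0.028, -0.000, 0.125,  -0.038, 0.033, -0.000, 0.125,  -0.033, 0.037, -0.000, 0.125,  -0.028, 0.041, -0.000, 0.125,  -0.023, 0.044, -0.000, 0.125,
```

Call:
{"api": "carry_out", "payload": {"rows": [-0.045,0.023,0,0.125,-0.041,0.028,0,0.125,-0.038,0.033,0,0.125,-0.033,0.037,0,0.125,-0.028,0.041,0,0.125,-0.023,0.044,0,0.125,0,0,0,0]}}

```text
time_s: 3.15
tcp_pos: [473.4, -51.0, 398.2]
eef_rot: [0.001, 0.97, 0.244, 0.0]
contact_force: [0.0, 1.6, 0.9]
opening: 0.1
gripper_force: 0.0
```

Run:
```python
from h import *
import cv2
s,p,M=tool(); print(s['time_s'],p.round(1),M.round(3).tolist(),np.array(s['joints']).round(2))
for c in ['scene','top','wrist']:
    im=camera(c); cv2.imwrite(f'pics/{c}1.png',im['color'][:,:,::-1])
    for n in ['lamp','hub','red_filter']:
        for d in finder.spot_point(c,n)[:1]:
            v=np.array(d['location'])-HUB; print(c,n,round(d['score'],2),(v@EX).round(1),(v@EY).round(1),v[2].round(1))
v=p-HUB; print('tcp in stand',v@EX,v@EY,v[2])
```

```text
3.15 [473.4 -51.  398.2] [[0.881, 0.472, 0.001], [0.472, -0.881, -0.002], [0.0, 0.002, -1.0]] [-0.55  0.35  0.82  1.86 -0.29  1.05 -0.69]
scene lamp 0.84 59.7 -1.8 85.7
scene hub 0.9 0.5 1.6 0.7
scene red_filter 0.8 -0.1 18.2 -83.3
wrist lamp 0.78 62.9 0.5 84.2
wrist hub 0.85 2.1 -1.4 1.9
tcp in stand -0.3588653102007773 75.24664192073027 248.22371331111435
```

View pics/wrist1.png

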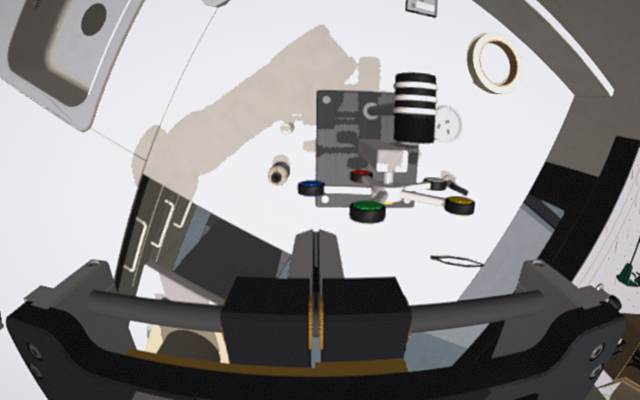

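The wrist view shows the finger tips beside and left of the green cell (367,210), with the lamp at (415,105) behind it. Hub and red agree with the first estimate.

```bash
cat >> h.py <<'E'
def arc(a,b,n,off=28.5,zo=239):
    f=np.radians(np.linspace(a,b,n+1)); s,p,M=tool()
    L=-85*np.sin(f)+off; Z=zo+85*np.cos(f)
    rows([(P(L[0],Z[0]),1)]+[(P(l,z),1) for l,z in zip(L[1:],Z[1:])],p,M,[0]*(n+1))
E
python3 -c "
from h import *
arc(-24,36,15)"
```

```text
-0.002, 0.016, 0.081, 0.000,  
-0.000, 0.006, -0.002, 0.000,  
-0.000, 0.006, -0.002, 0.000,  
-0.000, 0.006, -0.001, 0.000,  
-0.000, 0.006, -0.001, 0.000,  
-0.000, 0.006, -0.001, 0.000,  
-0.000, 0.006, -0.000, 0.000,  
-0.000, 0.006, 0.000, 0.000,  
-0.000, 0.006, 0.001, 0.000,  
-0.000, 0.006, 0.001, 0.000,  
-0.000, 0.006, 0.001, 0.000,  
-0.000, 0.006, 0.002, 0.000,  
-0.000, 0.006, 0.002, 0.000,  
-0.000, 0.005, 0.003, 0.000,  
-0.000, 0.005, 0.003, 0.000,  
-0.000, 0.005, 0.003, 0.000,
```

Call:
{"api": "carry_out", "payload": {"rows": [0,0,0.04,0,0,0,0.04,0,0,0,0,0,0,0.006,0.001,0,0,0.006,0,0,0,0,0,0]}}

```text
time_s: 4.5
tcp_pos: [480.0, -58.3, 317.7]
eef_rot: [0.0, 0.969, 0.247, 0.001]
contact_force: [-0.2, 0.7, -0.4]
opening: 0.5
gripper_force: 0.0
```

Call:
{"api": "carry_out", "payload": {"rows": [0,0.006,-0.002,0,0,0.006,-0.002,0,0,0.006,-0.001,0,0,0.006,-0.001,0,0,0.006,-0.001,0,0,0.006,0,0,0,0.006,0,0,0,0,0,0]}}

```text
time_s: 5.5
tcp_pos: [499.7, -95.2, 323.6]
eef_rot: [0.001, 0.969, 0.247, 0.0]
contact_force: [-0.6, 0.4, -0.7]
opening: 0.5
gripper_force: 0.0
```

```bash
cat > look.py <<'E'
from h import *
s,p,M=tool(); v=p-HUB; print('t',s['time_s'],'tcp',(v@EX).round(1),(v@EY).round(1),p[2].round(1),np.round(s['contact_force'],1))
for c in ['scene','top']:
    camera(c)
    for n in ['lamp','hub','red_filter']:
        for d in finder.spot_point(c,n)[:1]:
            v=np.array(d['location'])-HUB; print(c,n,round(d['score'],2),(v@EX).round(1),(v@EY).round(1),v[2].round(1),'ang',np.degrees(np.arctan2(-(v@EY),v[2])).round(1))
E
python3 look.py
```

```text
t 5.5 tcp 1.7 23.8 323.6 [-0.6  0.4 -0.7]
scene lamp 0.77 60.0 -1.3 85.1 ang 0.8
scene hub 0.94 2.6 3.3 0.6 ang -79.6
scene red_filter 0.82 -0.9 54.1 -67.0 ang -141.1
top lamp 0.89 63.6 0.2 82.6 ang -0.1
```

Call:
{"api": "carry_out", "payload": {"rows": [0,0.006,0.001,0,0,0.006,0.001,0,0,0.006,0.002,0,0,0.006,0.002,0,0,0.006,0.002,0,0,0.005,0.002,0,0,0.005,0.003,0,0,0.005,0.003,0,0,0,0,0]}}

```text
time_s: 7.02
tcp_pos: [521.1, -134.4, 307.4]
eef_rot: [0.0, 0.969, 0.247, -0.0]
contact_force: [-0.5, -0.5, -0.6]
opening: 0.3
gripper_force: 0.0
```

```bash
python3 look.py
```

```text
t 7.025 tcp 1.9 -20.8 307.4 [-0.5 -0.5 -0.6]
scene lamp 0.93 59.9 -1.0 84.2 ang 0.7
scene hub 0.71 0.4 -1.5 -2.7 ang 151.1
scene red_filter 0.75 57.2 -1.4 84.7 ang 1.0
top lamp 0.79 57.3 4.7 83.1 ang -3.3
top red_filter 0.67 1.5 80.3 -27.8 ang -109.1
```

Call:
{"api": "carry_out", "payload": {"rows": [0,-0.005,0,0,0,-0.005,-0.03,0,0,0,-0.035,0,0,-0.035,0,0,0,-0.035,0,0,0,-0.033,0,0,0,0,0,0,0,0,0.035,0,0,0,0.03,0,0,0,0,0]}}

```text
time_s: 8.68
tcp_pos: [466.0, -35.3, 306.4]
eef_rot: [-0.0, 0.969, 0.247, -0.002]
contact_force: [0.6, -0.4, 0.3]
opening: 0.4
gripper_force: 0.0
```

```bash
python3 look.py; python3 -c "
from h import *
arc(-36,36,18)"
```

```text
t 8.675 tcp 0.5 92.5 306.4 [ 0.6 -0.4  0.3]
scene lamp 0.67 59.8 -2.0 84.3 ang 1.3
scene hub 0.93 -0.4 0.7 -1.0 ang -145.6
top lamp 0.77 60.5 1.3 81.2 ang -0.9
top red_filter 0.51 61.4 -1.4 86.0 ang 1.0
-0.002, 0.014, 0.001, 0.000,  
-0.000, 0.005, -0.003, 0.000,  
-0.000, 0.005, -0.003, 0.000,  
-0.000, 0.005, -0.003, 0.000,  
-0.000, 0.006, -0.002, 0.000,  
-0.000, 0.006, -0.002, 0.000,  
-0.000, 0.006, -0.001, 0.000,  
-0.000, 0.006, -0.001, 0.000,  
-0.000, 0.006, -0.001, 0.000,  
-0.000, 0.006, -0.000, 0.000,  
-0.000, 0.006, 0.000, 0.000,  
-0.000, 0.006, 0.001, 0.000,  
-0.000, 0.006, 0.001, 0.000,  
-0.000, 0.006, 0.001, 0.000,  
-0.000, 0.006, 0.002, 0.000,  
-0.000, 0.005, 0.002, 0.000,  
-0.000, 0.005, 0.003, 0.000,  
-0.000, 0.005, 0.003, 0.000,  
-0.000, 0.005, 0.003, 0.000,
```

Call:
{"api": "carry_out", "payload": {"rows": [0,0.007,0,0,0,0.007,0,0,0,0.005,-0.003,0,0,0.005,-0.003,0,0,0.005,-0.003,0,0,0.006,-0.002,0,0,0.006,-0.002,0,0,0.006,-0.001,0,0,0.006,-0.001,0,0,0.006,-0.001,0,0,0.006,0,0,0,0,0,0]}}

```text
time_s: 10.58
tcp_pos: [498.2, -92.7, 323.6]
eef_rot: [0.001, 0.969, 0.247, 0.0]
contact_force: [-0.2, 0.3, 0.6]
opening: 0.6
gripper_force: 0.0
```

```bash
python3 look.py
```

```text
t 10.575 tcp 1.7 26.8 323.6 [-0.2  0.3  0.6]
scene lamp 0.34 1.3 -2.1 0.2 ang 84.4
scene hub 0.7 1.9 -1.6 -0.7 ang 113.9
scene red_filter 0.89 1.1 80.4 27.0 ang -71.4
top lamp 0.8 58.6 3.8 83.9 ang -2.6
```

Call:
{"api": "carry_out", "payload": {"rows": [0,0.006,0,0,0,0.006,0.001,0,0,0.006,0.001,0,0,0.006,0.001,0,0,0.006,0.002,0,0,0.006,0.002,0,0,0.005,0.003,0,0,0.005,0.003,0,0,0.003,0.002,0,0,0,0,0]}}

```text
time_s: 12.22
tcp_pos: [521.5, -135.1, 308.5]
eef_rot: [0.0, 0.969, 0.247, -0.0]
contact_force: [0.1, 1.0, 0.5]
opening: 0.6
gripper_force: 0.0
```

Call:
{"api": "carry_out", "payload": {"rows": [0,-0.005,0,0,0,-0.005,-0.03,0,0,0,-0.035,0,0,-0.035,0,0,0,-0.035,0,0,0,-0.033,0,0,0,0,0,0,0,0,0.035,0,0,0,0.03,0,0,0,0,0]}}

```text
time_s: 13.48
tcp_pos: [466.6, -36.2, 307.5]
eef_rot: [0.0, 0.969, 0.247, -0.002]
contact_force: [-0.7, -1.1, 0.6]
opening: 0.5
gripper_force: 0.0
```

```bash
python3 look.py
```

```text
t 13.475 tcp 0.6 91.5 307.5 [-0.7 -1.1  0.6]
scene lamp 0.94 60.1 -4.3 84.2 ang 2.9
scene hub 0.62 3.0 -1.3 -0.2 ang 99.0
scene red_filter 0.58 2.1 47.9 67.7 ang -35.3
top lamp 0.56 58.7 1.3 87.3 ang -0.8
```

Call:
{"api": "carry_out", "payload": {"rows": [0,0.006,0,0,0,0.007,0,0,0,0.005,-0.003,0,0,0.005,-0.003,0,0,0.005,-0.003,0,0,0.006,-0.002,0,0,0.006,-0.002,0,0,0.006,-0.001,0,0,0.006,-0.001,0,0,0.006,0,0,0,0.002,0,0,0,0,0,0]}}

```text
time_s: 15.38
tcp_pos: [496.1, -88.8, 323.4]
eef_rot: [0.0, 0.969, 0.247, -0.0]
contact_force: [-0.1, -0.2, -0.3]
opening: 0.6
gripper_force: 0.0
```

```bash
python3 look.py
python3 - <<'E'
from h import *
import cv2
im=camera('scene')
cv2.imwrite('pics/s2.png',cv2.resize(im['color'][140:340,230:450,::-1],None,fx=2.7,fy=2.7,interpolation=cv2.INTER_CUBIC))
E
```

```text
t 15.375 tcp 1.6 31.2 323.4 [-0.1 -0.2 -0.3]
scene lamp 0.95 58.1 -2.1 83.3 ang 1.5
scene hub 0.74 2.4 1.3 -0.6 ang -114.6
scene red_filter 0.78 0.2 1.6 82.9 ang -1.1
top lamp 0.66 59.4 2.1 84.5 ang -1.4
```

View pics/s2.png

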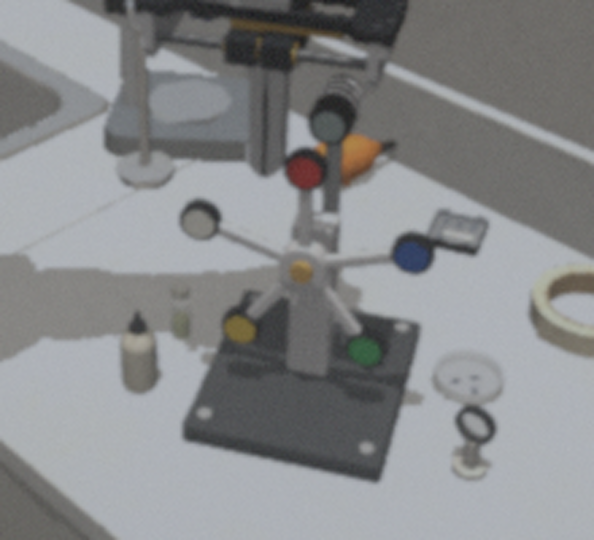

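The crop shows red (305,168) almost straight above the hub (301,268), with the finger on its left. I'll back off a little and fit the angle from all the coloured discs.

Call:
{"api": "carry_out", "payload": {"rows": [0,-0.01,0,0,0,-0.01,0,0,0,0,0,0]}}

```text
time_s: 16.2
tcp_pos: [486.0, -69.4, 323.6]
eef_rot: [-0.0, 0.969, 0.248, -0.0]
contact_force: [0.2, -0.4, -0.6]
opening: 0.4
gripper_force: 0.0
```

```bash
cat > fit.py <<'E'
from h import *
import cv2
from scipy.optimize import least_squares
s,p,M=tool(); v=p-HUB; print('t',s['time_s'],'tcp',(v@EY).round(1),p[2].round(1))
im=camera('scene'); K,Rc,t=im['K'],im['R'],im['t']
col=np.mean([camera('scene')['color'].astype(float) for _ in range(4)]+[im['color']],0).astype(np.uint8)
hsv=cv2.cvtColor(col,cv2.COLOR_RGB2HSV)
pr=lambda X:(lambda c:(K@c)[:2]/c[2])(Rc@X+t)
def cell(q,k,h):  # front face of the filter k steps clockwise of red
    yaw=q[4] if len(q)>4 else YAW; a=q[0]+k*2*np.pi/5
    ex=np.array([np.cos(yaw),np.sin(yaw),0]); ey=np.array([-ex[1],ex[0],0])
    return h+85*(-np.sin(a)*ey+np.cos(a)*np.array([0,0,1]))-3*ex
obs=[]
for k,(lo,hi) in {0:(170,8),1:(105,130),2:(45,85),3:(15,32)}.items():
    c=pr(cell([0],k,HUB)); H=hsv[...,0]; m=(H>=lo)&(H<=hi) if lo<hi else (H>=lo)|(H<=hi)
    yy,xx=np.mgrid[:400,:640]; m&=(hsv[...,1]>90)&(np.hypot(xx-c[0],yy-c[1])<12)
    obs.append((k,xx[m].mean(),yy[m].mean())); print(k,m.sum(),c.round(1),np.round(obs[-1][1:],1))
f=lambda q:np.concatenate([pr(cell(q,k,HUB+q[1:4]))-[x,y] for k,x,y in obs]+[np.array(q[1:4])/4,[(q[4]-YAW)/.05]])
o=least_squares(f,[0,0,0,0,YAW]); print('deg',np.degrees(o.x[0]).round(2),o.x[1:].round(2),f(o.x).round(2))
E
python3 fit.py
```

```text
t 16.2 tcp 53.1 323.6
0 111 [343.2 203.4] [342.3 203.5]
1 95 [382.3 235.3] [382.  234.6]
2 69 [363.8 269.5] [364.4 269.8]
3 85 [317.6 260.5] [318.5 261.6]
deg -1.36 [-0.36 -0.3  -0.43  0.5 ] [-0.16  0.14  0.09  0.21  0.21 -0.29 -0.13 -0.17 -0.09 -0.08 -0.11  0.01]
```

Call:
{"api": "carry_out", "payload": {"rows": [0,0.008,0,0,0,0.008,0,0,0,0.004,0,0,0,0.001,0,0,0,0.001,0,0,0,0,0,0,0,0,0,0]}}

```text
time_s: 17.32
tcp_pos: [496.8, -89.7, 323.6]
eef_rot: [-0.0, 0.969, 0.247, -0.0]
contact_force: [-1.9, 2.1, 1.4]
opening: 0.6
gripper_force: 0.6
```

```bash
python3 fit.py|grep -E "deg|tcp"
```

```text
t 17.325 tcp 30.1 323.6
deg -0.73 [-0.2  -0.44 -0.37  0.49] [-0.08  0.05  0.04  0.15  0.04 -0.24 -0.02 -0.04 -0.05 -0.11 -0.09 -0.02]
```

Moved 0.6°; 1 mm more.

Call:
{"api": "carry_out", "payload": {"rows": [0,0.001,0,0,0,0,0,0,0,0,0,0]}}

```text
time_s: 17.95
tcp_pos: [497.6, -90.9, 323.7]
eef_rot: [0.0, 0.969, 0.247, 0.0]
contact_force: [-0.7, 0.5, 0.7]
opening: 0.6
gripper_force: 0.5
```

```bash
python3 fit.py|grep -E "deg|tcp"
```

```text
t 17.95 tcp 28.6 323.7
deg 0.26 [-0.13 -0.41 -0.59  0.5 ] [-0.12  0.01  0.02  0.19  0.31 -0.17 -0.24 -0.14 -0.03 -0.1  -0.15  0.05]
```

Good. Retract left, then up and away, and recheck.

Call:
{"api": "carry_out", "payload": {"rows": [0,-0.005,0,0,0,-0.012,0,0,0,-0.01,-0.03,0,0,0,-0.045,0,0,-0.045,-0.03,0,0,-0.05,0,0,0,0,0,0,0,0,0,0]}}

```text
time_s: 19.2
tcp_pos: [438.9, 16.3, 428.7]
eef_rot: [0.0, 0.969, 0.248, 0.0]
contact_force: [0.1, -0.3, -0.0]
opening: 0.2
gripper_force: 0.0
```

```bash
python3 fit.py; python3 look.py
python3 - <<'E'
from h import *
for n in ['oil_bottle','vial','lens','petri','stand']: print(n,[np.round(d['location']) for d in finder.spot_point('scene',n)[:1]])
E
```

```text
t 19.2 tcp 150.9 428.7
0 110 [343.2 203.4] [343.6 203.9]
1 97 [382.3 235.3] [382.4 235.6]
2 69 [363.8 269.5] [363.5 270.1]
3 83 [317.6 260.5] [317.9 260.9]
deg 0.2 [-0.1  -0.39 -0.63  0.5 ] [-0.12 -0.01  0.03  0.2   0.34 -0.16 -0.27 -0.13 -0.03 -0.1  -0.16  0.03]
t 19.45 tcp 1.0 149.7 428.5 [0.  0.4 0.2]
scene lamp 0.69 57.7 2.1 84.8 ang -1.4
scene hub 0.76 5.2 0.7 0.7 ang -46.3
scene red_filter 0.88 -0.5 1.3 83.6 ang -0.9
top lamp 0.68 59.0 -0.0 85.1 ang 0.0
top hub 0.64 -2.9 4.7 -0.9 ang -100.7
top red_filter 0.65 0.2 0.4 83.0 ang -0.3
oil_bottle [array([441.,   3.,   3.])]
vial [array([508.,  22.,   4.])]
lens [array([ 558., -252.,   -1.])]
petri [array([ 637., -193.,   -1.])]
stand [array([ 510., -119.,    1.])]
```

```bash
python3 -c "
from rig import r
print(r.close_job())"
```

```text
the job is handed in; nothing more can be done
None
```

The job is handed in: the red filter points straight up in front of the lamp (measured within about 0.3°, by camera fit) with the wheel at rest and the arm clear; the stand and bystanders still measure at their starting positions, and it took about 19.5 s of the 54 s.

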